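# Make up two job kits from the stock

## Task

Make up two job kits from the stock on the bench. Put the smaller of the two casting rings, the crucible and the small grinding disc into the tray with three pockets, and the denture on its cast and the felt wheel into the tray with two pockets: one thing to a pocket, in any order, upright as it stands now, flat on the pocket's floor and in the middle of the pocket at its engraved circle. Leave the larger casting ring, the black brush wheel and the bare cast where they are.

Things in the scene. Friction and masses are not known exactly. Their poses are not given: they have to be found in the camera images.
- tray3: Low grey fixed kit tray with THREE equal pockets side by side along its y axis, 124 (x) x 256 (y) mm, y roughly across the robot's view. Floor 3 mm thick; lips and ribs 4 mm wide, 2.5 mm above the floor. Each pocket is 116 (x) x 80 (y) mm, an engraved 24 mm circle at its middle; pocket middles at x = 0, y = -84, 0 and +84 mm. Origin: centre of the underside, on the worktop, z up.
- tray2: Low grey fixed kit tray with TWO equal pockets side by side along its y axis, 124 (x) x 196 (y) mm, y roughly across the robot's view. Floor 3 mm thick; lips and ribs 4 mm wide, 2.5 mm above the floor. Each pocket is 116 (x) x 92 (y) mm, an engraved 24 mm circle at its middle; pocket middles at x = 0, y = -48 and +48 mm. Origin: centre of the underside, on the worktop, z up.
- ring_small: The SMALLER casting ring: solid-looking dark grey upright cylinder, 55 mm diameter, 55 mm high, 0.09 kg. Belongs in the three-pocket tray. Origin: centre of its underside, z up.
- crucible: Beige ceramic melting crucible, an open cup tapering from 51 mm diameter at the rim to 36 mm at the foot, 40 mm high, 0.07 kg; can be gripped from above across the outside just below the rim. Belongs in the three-pocket tray. Origin: centre of its underside, z up.
- grind_disc: Small red-brown grinding disc lying flat, the smallest of the three wheels: 39 mm diameter, its rim 8 mm thick (10 mm at the hub), 0.035 kg; grip it across the rim. Belongs in the three-pocket tray. Origin: centre of its underside, z up.
- denture: Denture on its cast: yellow stone cast with a pink-gummed denture with white teeth on it, 53 (x) x 71 (y) x 27 mm; the straight-sided base that can be gripped is 14 mm high, 54 mm across x, 0.07 kg; the teeth stand above it. Belongs in the two-pocket tray, any way round. At the start its x axis points away from the robot to within 0.6 rad. Origin: centre of its underside, z up.
- felt_wheel: Cream felt polishing wheel lying flat, 52 mm diameter, rim 12 mm thick (14 mm at the hub), 0.035 kg; grip it across the rim. Belongs in the two-pocket tray. Origin: centre of its underside, z up.
- ring_large: The LARGER casting ring, light grey filled cylinder 67 mm diameter, 62 mm high: not wanted, leave it where it stands. Origin: centre of its underside, z up.
- brush_wheel: Black bristle brush wheel lying flat, 57 mm diameter, 12 mm high: not wanted, leave it where it lies. Origin: centre of its underside, z up.
- bare_cast: Bare yellow stone cast with stone teeth only, no pink gum and no denture, 53 (x) x 71 (y) x 27 mm: not wanted, leave it where it lies. Origin: centre of its underside, z up.

How it is judged:
At the end, for the whole second after the job is handed in: Small casting ring, crucible and grinding disc one in each pocket of the three-pocket tray, denture and felt wheel one in each of the two-pocket tray: within 15 mm of the pocket's middle along both tray axes, flat (underside below 6 mm, tilt under 0.06 rad), at rest, released (((x of ring_small in the frame of tray3 between -0.015 and 0.015 m and y of ring_small in the frame of tray3 between -0.099 and -0.069 m) or (x of crucible in the frame of tray3 between -0.015 and 0.015 m and y of crucible in the frame of tray3 between -0.099 and -0.069 m) or (x of grind_disc in the frame of tray3 between -0.015 and 0.015 m and y of grind_disc in the frame of tray3 between -0.099 and -0.069 m)) and ((x of ring_small in the frame of tray3 between -0.015 and 0.015 m and y of ring_small in the frame of tray3 between -0.015 and 0.015 m) or (x of crucible in the frame of tray3 between -0.015 and 0.015 m and y of crucible in the frame of tray3 between -0.015 and 0.015 m) or (x of grind_disc in the frame of tray3 between -0.015 and 0.015 m and y of grind_disc in the frame of tray3 between -0.015 and 0.015 m)) and ((x of ring_small in the frame of tray3 between -0.015 and 0.015 m and y of ring_small in the frame of tray3 between 0.069 and 0.099 m) or (x of crucible in the frame of tray3 between -0.015 and 0.015 m and y of crucible in the frame of tray3 between 0.069 and 0.099 m) or (x of grind_disc in the frame of tray3 between -0.015 and 0.015 m and y of grind_disc in the frame of tray3 between 0.069 and 0.099 m)) and ((x of denture in the frame of tray2 between -0.015 and 0.015 m and y of denture in the frame of tray2 between -0.063 and -0.033 m) or (x of felt_wheel in the frame of tray2 between -0.015 and 0.015 m and y of felt_wheel in the frame of tray2 between -0.063 and -0.033 m)) and ((x of denture in the frame of tray2 between -0.015 and 0.015 m and y of denture in the frame of tray2 between 0.033 and 0.063 m) or (x of felt_wheel in the frame of tray2 between -0.015 and 0.015 m and y of felt_wheel in the frame of tray2 between 0.033 and 0.063 m)) and height (world z) of each of ring_small, crucible, grind_disc, denture, felt_wheel below 0.006 m and angle between each of ring_small, crucible, grind_disc, denture, felt_wheel's own z axis and vertical below 0.06 rad and linear speed of each of ring_small, crucible, grind_disc, denture, felt_wheel below 0.02 m/s and contact force between each of ring_small, crucible, grind_disc, denture, felt_wheel and the fingers below 0.1 N); the robot touches nothing.
It fails at once if the larger casting ring is moved by more than 20 mm (distance of ring_large from where it was at the start of the episode above 0.02 m).
It fails at once if the brush wheel is moved by more than 20 mm (distance of brush_wheel from where it was at the start of the episode above 0.02 m).
It fails at once if the bare cast is moved by more than 20 mm (distance of bare_cast from where it was at the start of the episode above 0.02 m).
It also fails if it takes over 118 s, if anything falls off the work surface, if the arm or the gripper's body presses on something with over 40 N, if the wrist force passes 120 N, or if a joint passes its speed limit or range.

## Robot

A 6-joint arm with a two-finger parallel gripper is mounted at the origin on a cart in front of the work surface, level with it; the furniture and walls round the work are solid. World frame = base frame: x ahead of the robot, y to its left, z up, the work surface at z = 0. Lengths are in m, angles in rad, forces in N, time in s.
With the tool pointing down it reaches from about 0.3 to 0.825 m from the base axis. Payload 5.4 kg.
Tool frame: the origin (TCP) lies at the centre of the arm's flange, where the gripper is bolted on; the fingertips stand 190 mm ahead of it and the grasp point (between the pads) lies 171 mm ahead of it; z points along the fingers, y is the line along which they close (so a half turn about z gives the same grasp; the last joint's range is limited). The gripper opens to 92 mm and grips with 3 to 60 N. Pads are 20 mm wide; open, the fingers measure 128 mm over their backs; the gripper's body (75 mm by 189 mm) begins 69 mm behind the grasp point.
Start: joints at [-0.21, 0.158, 1.597, -0, 1.386, -0.21], TCP at [0.575, -0, 0.405] pointing down, gripper open.
Joint ranges: [-2.91, 2.91], [-0.94, 2.29], [0.18, 2.7], [-1.29, 4.43], [0.17, 2.64], [-3, 3]. Speed limits (rad/s): [2.57, 2.57, 3.14, 3.14, 3.14, 3.14].

## Interface

Orientations are given as [roll, pitch, yaw] about the fixed x, y, z axes, in that order (R = Rz(yaw) Ry(pitch) Rx(roll)).
In Python, from plant import manip gives the robot as it stands.
- The arm moves only by the tool servo_tool, never from a script. Its argument "motion" is text: rows parted by semicolons, each of 7 numbers parted by spaces: the opening in per cent of the stroke, from 0 (shut) to 100 (fully open), then the shift along the world's x, y, z in mm, then the turn, a rotation vector about the world's x, y, z in rad. A call has 1 to 5 rows; each row shifts and turns the commanded pose from where the row before left it; what a row does not reach is not made up. A row lasts 1/10 s, in which the tool goes at most 50 mm and 8.59 degrees, less where a joint would pass 70% of its speed; a pose out of reach is approached as far as the arm can. A call with a gripper value outside its range is refused whole. The fingers move at their own pace and stop on an object; the grip force is fixed at half the most. Time passes only in rows, so rows that do not move let the fingers close. It gives the time, the measured TCP pose, the force, the opening and the grip force at its end, in the units of the state.
- manip.observe(): the state, without advancing time (a new reading comes with each control period).
- manip.get_image(name): name is "scene" or "side" or "wrist"; returns a dict with "image" (420x560x3 uint8, red, green, blue), "depth" (420x560 float32, m along the optical axis (not along the pixel's ray), 0 where there is no reading), "K" (3x3 intrinsics, pixels), "position" and "rotation" of the camera in the world. Camera axes: x right, y down, z forward; pixel columns grow to the right and rows downward; lengths in m; the calibration is good to about 2 mm. A picture is of the moment at which its call begins.
- manip.hand_in(): hands the job in; it is judged then, once.
The state is a dict: "time": time; "qpos": joint angles; "qvel": joint speeds; "tau": joint torques, N m; "tcp_pos": TCP position; "orientation": TCP orientation; "force": force on the tool from outside, world axes, zero at the start; "moment": the same for the moment, N m; "gripper_width": finger opening in m; "finger_force": force on a finger pad.
Only numpy, scipy, OpenCV 4.12 (cv2) and the standard library are available. Lean on these libraries where they do the work, as an engineer would, in place of code of your own. Each camera call takes 0.05 s, during which the arm holds its last target. There are 200 camera calls.

## Working session

There is one attempt and no reset: what is moved stays moved. The work goes in short steps, Python scripts to look and compute and a tool call to move; the robot and the scene stay as the last step left them, time stands still between calls to the robot, and variables do not carry over. Pictures are saved under pics/ and viewed, at most 14 in all, crops included, and the job is handed in when it is done.

Besides the shell and the picture viewer there is one more tool, called after "Call:" in YAML: its name, and indented under it one key for each argument. servo_tool: Moves the arm, as the interface text tells. Its arguments: {"type":"object","properties":{"motion":{"type":"string"}},"required":["motion"]}

```bash
mkdir -p pics; ls
cat > h.py <<'E'
from plant import manip
import numpy as np, cv2
def snap(name,fn):
    d=manip.get_image(name); np.savez('pics/'+fn+'.npz',**d)
    cv2.imwrite('pics/'+fn+'.png',cv2.cvtColor(d['image'],cv2.COLOR_RGB2BGR)); return d
def world(d):
    h,w=d['depth'].shape; v,u=np.mgrid[:h,:w]; K=d['K']; z=d['depth']
    P=np.stack([(u-K[0,2])/K[0,0]*z,(v-K[1,2])/K[1,1]*z,z],-1)
    return P@np.array(d['rotation']).T+d['position']
E
python3 - <<'E'
from h import *
for n in('scene','wrist'):
    d=snap(n,n+'0'); print(n,d['position'],np.round(d['rotation'],2).tolist(),d['K'][0,0])
print(manip.observe())
E
```

```text
pics
scene [-0.00909296 -0.6390133   0.837282  ] [-2.33, 0.01, -0.76] 464.99700198675436
wrist [0.57540264 0.07675377 0.38336007] [2.87, 0.0, -0.0] 343.149589516094
{'time': 0.1, 'qpos': array([-2.10046986e-01,  1.58979325e-01,  1.59811208e+00, -1.90476618e-05,
        1.38621750e+00, -2.10091074e-01]), 'qvel': array([-7.03294982e-04, -1.10388984e-03, -3.35599028e-03, -9.82878044e-04,
        8.12022257e-05,  6.18004212e-04]), 'tau': array([ 4.86743174e-04, -3.86501849e+01, -3.22960711e+01,  7.02909334e-02,
        3.38891940e-02, -7.24501376e-06]), 'tcp_pos': array([5.74743485e-01, 6.14990996e-05, 4.03817982e-01]), 'orientation': array([-3.13991023e+00, -3.39617244e-04,  1.57084364e+00]), 'force': array([0.61320482, 0.18429154, 0.16488103]), 'moment': array([ 0.02287493, -0.02945546, -0.04540668]), 'finger_force': 0.0, 'gripper_width': 0.09196402677826006}
```

```bash
sed -i "s/np.array(d\['rotation'\]).T/Rotation.from_euler('xyz',d['rotation']).as_matrix().T/; 1i from scipy.spatial.transform import Rotation" h.py
python3 - <<'E'
from h import *
d=dict(np.load('pics/scene0.npz')); W=world(d)
# top-down orthophoto, 1.25 mm/px
x0,x1,y0,y1,s=.15,.85,-.5,.5,.00125
m=d['depth']>0
img=np.zeros((int((x1-x0)/s),int((y1-y0)/s),3),np.uint8)
P=W[m];C=d['image'][m];o=np.argsort(P[:,2]);P=P[o];C=C[o]
r=((x1-P[:,0])/s).astype(int);c=((y1-P[:,1])/s).astype(int)
k=(r>=0)&(r<img.shape[0]-1)&(c>=0)&(c<img.shape[1]-1)&(P[:,2]<.2)
for a in(0,1):
  for b in(0,1): img[r[k]+a,c[k]+b]=C[k][:,::-1]
for i in range(0,1000,1):
  pass
for y in np.arange(-.4,.5,.1): cv2.line(img,(int((y1-y)/s),0),(int((y1-y)/s),8),(0,255,0),1)
for x in np.arange(.2,.85,.1): cv2.line(img,(0,int((x1-x)/s)),(8,int((x1-x)/s)),(0,255,0),1)
cv2.imwrite('pics/ortho.png',img)
E
```

```text
(no output)
```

View pics/scene0.png

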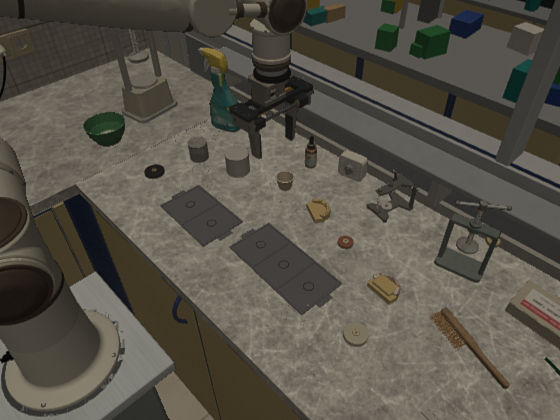

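View pics/ortho.png

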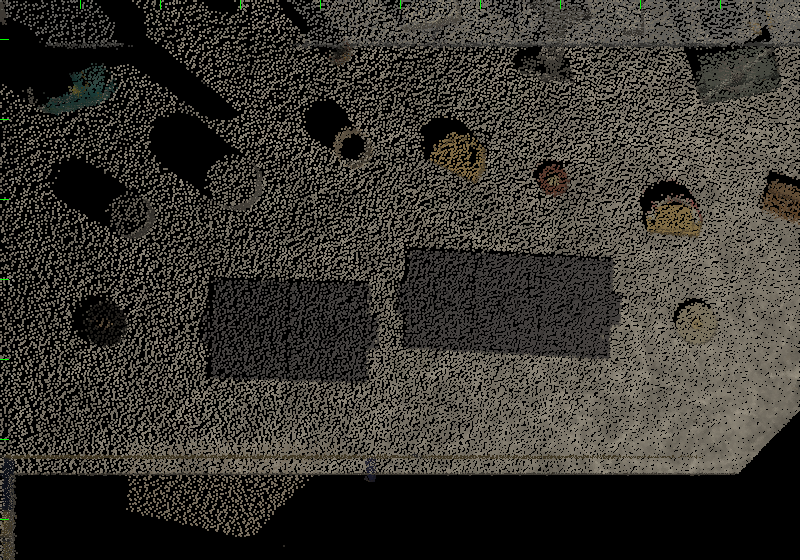

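Run:
```python
from h import *
im=cv2.imread('pics/scene0.png')
a=cv2.resize(im[190:230,295:345],None,fx=8,fy=8,interpolation=3)
b=cv2.resize(im[268:308,359:409],None,fx=8,fy=8,interpolation=3)
cv2.imwrite('pics/crop.png',np.hstack([a,b]))
d=dict(np.load('pics/scene0.npz')); W=world(d); m=d['depth']>0
P=W[m]; C=d['image'][m].astype(float)
def uv(u,v): return np.array([.85-v*.00125,.5-u*.00125])
for n,u,v,zlo,zhi,R in [('rs',130,210,.045,.065,.05),('rl',235,180,.052,.072,.055),('cru',352,145,.034,.046,.04),('gd',553,178,.006,.016,.035),('felt',694,320,.008,.02,.04),('brush',100,320,.007,.02,.045),('castA',455,150,.004,.04,.06),('castB',672,210,.004,.04,.06)]:
    c=uv(u,v); k=(np.linalg.norm(P[:,:2]-c,axis=1)<R)&(P[:,2]>zlo)&(P[:,2]<zhi); Q=P[k]
    if len(Q)<5: print(n,len(Q));continue
    (cx,cy),r=cv2.minEnclosingCircle(Q[:,:2].astype(np.float32))
    rc=cv2.minAreaRect(Q[:,:2].astype(np.float32))
    print(n,len(Q),'circ',np.round([cx,cy,r],4),'zmax',Q[:,2].max().round(4),'rgb',C[k].mean(0).round(),'rect',np.round(rc[0],4),np.round(rc[1],4),round(rc[2],1))
# trays: dark & z<8mm
g=C.sum(1)
for n,us in [('tray2',(190,385)),('tray3',(388,625))]:
    ys=(.5-us[1]*.00125,.5-us[0]*.00125)
    k=(P[:,1]>ys[0])&(P[:,1]<ys[1])&(P[:,0]>.35)&(P[:,0]<.56)&(P[:,2]>.002)&(P[:,2]<.012)&(g<220)
    Q=P[k]; h=np.histogram(Q[:,2],20); 
    rc=cv2.minAreaRect(Q[:,:2].astype(np.float32)); print(n,len(Q),np.round(rc[0],4),np.round(rc[1],4),round(rc[2],2),np.percentile(Q[:,2],[5,50,95]))
    cnt=[cv2.boxPoints(rc).round(4).tolist()]; print(cnt)
```

```text
rs 215 circ [0.58   0.3379 0.0309] zmax 0.0586 rgb [83. 78. 70.] rect [0.5807 0.3362] [0.0588 0.0534] 54.5
rl 331 circ [0.6215 0.2087 0.0359] zmax 0.0662 rgb [106. 101.  90.] rect [0.6228 0.2068] [0.0671 0.0648] 46.8
cru 90 circ [0.6668 0.0601 0.0273] zmax 0.043 rgb [100.  90.  73.] rect [0.666  0.0593] [0.0515 0.0462] 46.6
gd 134 circ [ 0.6247 -0.1915  0.0203] zmax 0.0132 rgb [92. 65. 50.] rect [ 0.6252 -0.1923] [0.0368 0.0368] 44.8
felt 450 circ [ 0.4452 -0.37    0.0266] zmax 0.0174 rgb [116. 108.  88.] rect [ 0.4454 -0.3704] [0.0513 0.0497] 35.6
brush 179 circ [0.446  0.3671 0.0296] zmax 0.0147 rgb [36. 33. 28.] rect [0.4455 0.3679] [0.0563 0.0541] 69.9
castA 421 circ [ 0.6598 -0.0682  0.0559] zmax 0.0283 rgb [110.  92.  60.] rect [ 0.6641 -0.0745] [0.1014 0.0698] 50.6
castB 655 circ [ 0.5872 -0.3345  0.0543] zmax 0.0286 rgb [110.  93.  65.] rect [ 0.5805 -0.3312] [0.0827 0.0903] 5.4
tray2 1807 [0.4369 0.136 ] [0.2193 0.1257] 88.02 [0.00216081 0.00357675 0.00620415]
[[[0.3702999949455261, 0.02850000001490116], [0.4959000051021576, 0.02419999986886978], [0.5034999847412109, 0.2433999925851822], [0.37790000438690186, 0.24770000576972961]]]
tray3 3413 [ 0.4698 -0.1363] [0.2787 0.1251] 87.29 [0.00217417 0.00357005 0.0062416 ]
[[[0.40070000290870667, -0.27250000834465027], [0.5256999731063843, -0.2784999907016754], [0.5389000177383423, -9.999999747378752e-05], [0.4138999879360199, 0.005799999926239252]]]
```

View pics/crop.png

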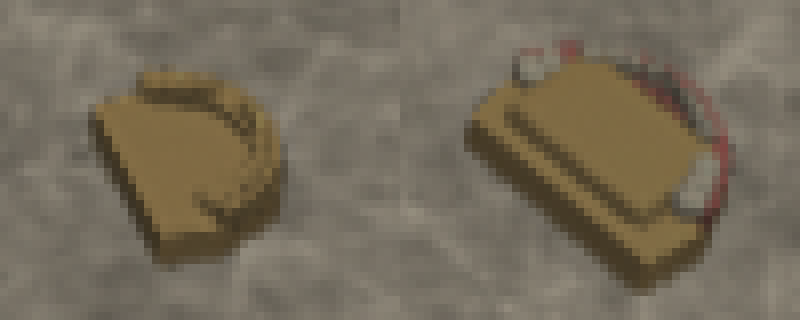

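View pics/wrist0.png

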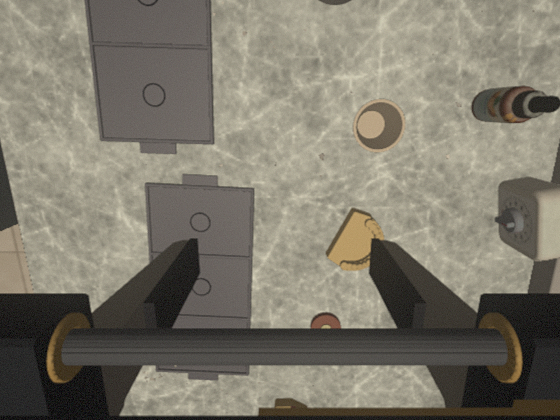

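```bash
cat >> h.py <<'E'
def ray(d,u,v,z):
    K=d['K'];R=Rotation.from_euler('xyz',d['rotation']).as_matrix()
    r=R@np.array([(u-K[0,2])/K[0,0],(v-K[1,2])/K[1,1],1]); p=np.array(d['position'])
    return (p+r*(z-p[2])/r[2])[:2].round(4)
E
python3 - <<'E'
from h import *
d=dict(np.load('pics/wrist0.npz'))
for n,u,v,z in[('t2a',153,95,.003),('t3a',200,222,.003),('t3b',201,287,.003),('cru rim',379,125,.04),('gd hub',325,322,.008)]: print(n,ray(d,u,v,z))
d0=dict(np.load('pics/scene0.npz'));W=world(d0);P=W[d0['depth']>0]
k=(P[:,0]>.74)&(P[:,0]<.84)&(P[:,1]>-.25)&(P[:,1]<.15)&(P[:,2]>.02)
for y in np.arange(-.25,.15,.04):
    q=P[k&(P[:,1]>=y)&(P[:,1]<y+.04)&(P[:,2]<.3)]
    if len(q): print(round(y,2),'xmin',q[:,0].min().round(3),'zmax',q[:,2].max().round(3))
# denture base near its straight edge: points z 8..17mm
Q=P[(np.linalg.norm(P[:,:2]-[.585,-.335],axis=1)<.06)]
for lo,hi in((.005,.018),(.02,.032)):
    q=Q[(Q[:,2]>lo)&(Q[:,2]<hi)]; rc=cv2.minAreaRect(q[:,:2].astype(np.float32)); print(lo,len(q),rc, q.min(0),q.max(0))
E
```

```text
t2a [0.4362 0.0912]
t3a [ 0.4765 -0.0501]
t3b [ 0.4721 -0.1346]
cru rim [0.6673 0.0618]
gd hub [ 0.626  -0.1805]
-0.25 xmin 0.791 zmax 0.179
-0.21 xmin 0.748 zmax 0.178
-0.17 xmin 0.791 zmax 0.178
-0.13 xmin 0.789 zmax 0.179
-0.09 xmin 0.792 zmax 0.178
-0.05 xmin 0.791 zmax 0.178
-0.01 xmin 0.792 zmax 0.178
0.03 xmin 0.773 zmax 0.178
0.07 xmin 0.768 zmax 0.178
0.11 xmin 0.791 zmax 0.177
0.005 208 ((0.5789892673492432, -0.3417831063270569), (0.07119090855121613, 0.04532284289598465), 85.78985595703125) [ 0.55415963 -0.37714672  0.00511093] [ 0.60212736 -0.30642014  0.01778236]
0.02 401 ((0.5846255421638489, -0.34310588240623474), (0.06742425262928009, 0.045265913009643555), 85.21286010742188) [ 0.56115597 -0.37643312  0.0201147 ] [ 0.60766152 -0.30938831  0.02863978]
```

Call:
servo_tool:
  motion: "100 5 -50 0 0 0 0; 100 5 -50 0 0 0 0; 100 0 -50 0 0 0 0; 100 0 -50 -10 0 0 0; 100 0 -50 -10 0 0 0"

```text
time: 0.6
tcp_pos: [0.5846, -0.2495, 0.3847]
orientation: [3.141, 0.0, 1.571]
force: [1.3, -0.2, -0.5]
gripper_width: 0.0921
finger_force: 0.0
```

Call:
servo_tool:
  motion: "100 0 -50 -20 0 0 0; 100 0 -50 -20 0 0 0; 100 0 -20 -20 0 0 0; 100 0 0 0 0 0 0"

```text
time: 1.0
tcp_pos: [0.5832, -0.3627, 0.3232]
orientation: [-3.136, -0.004, 1.567]
force: [-0.1, 0.4, -0.8]
gripper_width: 0.0922
finger_force: 0.0
```

Run:
```python
from h import *
d=snap('wrist','wrist1'); s=manip.observe(); print(s['time'],s['tcp_pos'],s['orientation'])
```

```text
1.05 [ 0.58404874 -0.3610607   0.32531371] [-3.13807622 -0.00349327  1.56872143]
```

View pics/wrist1.png

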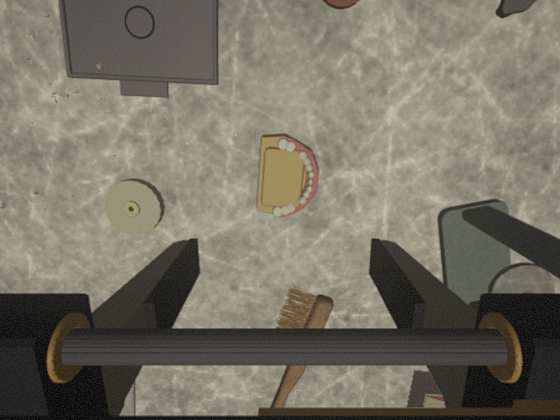

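Run:
```python
from h import *
d=dict(np.load('pics/wrist1.npz'))
for n,u,v,z in[('L',258,174,.014),('R',318,177,.018),('top',275,135,.014),('bot',270,216,.014),('ltop',260.5,137,.014),('lbot',257,211,.014),('felt hub',131,209,.014),('t3c',139,22,.003)]: print(n,ray(d,u,v,z))
```

```text
L [ 0.56  -0.338]
R [ 0.6108 -0.34  ]
top [ 0.5749 -0.3053]
bot [ 0.5697 -0.3755]
ltop [ 0.5628 -0.3069]
lbot [ 0.5583 -0.3709]
felt hub [ 0.4475 -0.3687]
t3c [ 0.4676 -0.2177]
```

Call:
servo_tool:
  motion: "100 0 10 -45 0 0 -0.06; 100 0 10 -45 0 0 0; 100 0 0 -25 0 0 0; 100 0 0 0 0 0 0"

```text
time: 1.45
tcp_pos: [0.584, -0.3373, 0.2092]
orientation: [-3.135, -0.005, 1.513]
force: [-0.4, 0.0, -0.3]
gripper_width: 0.0919
finger_force: 0.0
```

Call:
servo_tool:
  motion: "100 0 -3 -14 0 0 0; 100 0 0 0 0 0 0; 0 0 0 0 0 0 0; 0 0 0 0 0 0 0; 0 0 0 0 0 0 0"

```text
time: 1.95
tcp_pos: [0.5853, -0.3438, 0.2002]
orientation: [3.14, 0.001, 1.511]
force: [0.1, -0.2, 0.5]
gripper_width: 0.0703
finger_force: 0.0
```

Call:
servo_tool:
  motion: "0 0 0 0 0 0 0; 0 0 0 0 0 0 0; 0 0 0 0 0 0 0"

```text
time: 2.25
tcp_pos: [0.5849, -0.3435, 0.1991]
orientation: [3.142, 0.0, 1.511]
force: [-0.4, 1.5, 1.2]
gripper_width: 0.0502
finger_force: 29.8
```

Call:
servo_tool:
  motion: "0 0 0 30 0 0 0; 0 0 0 40 0 0 0; 0 -10 40 20 0 0 0; 0 -15 45 0 0 0 0; 0 -15 45 0 0 0 0"

```text
time: 2.75
tcp_pos: [0.5445, -0.2124, 0.2899]
orientation: [3.14, 0.001, 1.51]
force: [0.0, 0.1, -0.7]
gripper_width: 0.0502
finger_force: 29.6
```

Call:
servo_tool:
  motion: "0 -20 45 0 0 0 0; 0 -20 45 0 0 0 0; 0 -20 45 0 0 0 0; 0 -20 45 0 0 0 0; 0 -15 40 0 0 0 0"

```text
time: 3.25
tcp_pos: [0.4483, 0.0084, 0.2887]
orientation: [-3.141, -0.0, 1.511]
force: [0.3, 0.6, -0.8]
gripper_width: 0.0504
finger_force: 29.6
```

Call:
servo_tool:
  motion: "0 -15 40 0 0 0 0.02; 0 0 35 0 0 0 0; 0 0 0 0 0 0 0; 0 0 0 0 0 0 0"

```text
time: 3.65
tcp_pos: [0.4348, 0.0819, 0.289]
orientation: [3.141, 0.0, 1.533]
force: [-0.4, -0.1, 0.4]
gripper_width: 0.0504
finger_force: 29.6
```

Run:
```python
from h import *
d=snap('scene','s2'); s=manip.observe(); print(s['time'],s['tcp_pos'],s['orientation'],s['gripper_width'])
cv2.imwrite('pics/s2c.png',cv2.resize(cv2.imread('pics/s2.png')[100:310,120:400],None,fx=2.5,fy=2.5,interpolation=3))
```

```text
3.7 [0.43505317 0.08119834 0.28899382] [3.14145220e+00 4.85569359e-04 1.53112907e+00] 0.050238230745771044
```

View pics/s2c.png

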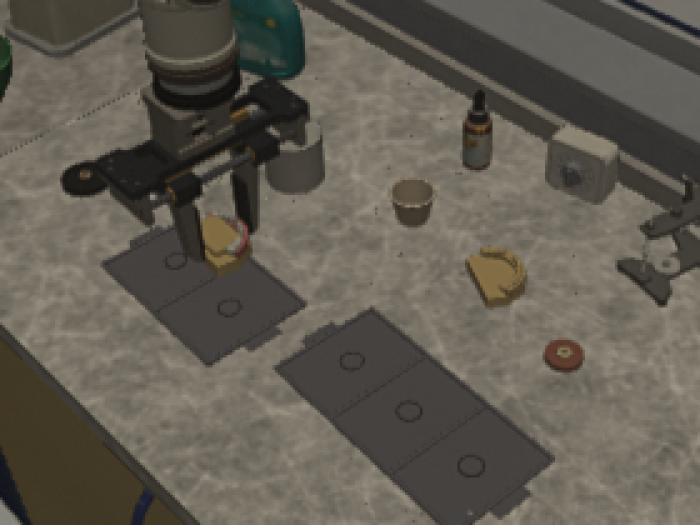

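Call:
servo_tool:
  motion: "0 0 7 -40 0 0 0; 0 0 0 -30 0 0 0; 0 0 0 -10 0 0 0; 0 0 0 -4 0 0 0; 0 0 0 0 0 0 0"

```text
time: 4.2
tcp_pos: [0.4356, 0.0879, 0.2055]
orientation: [3.141, 0.0, 1.53]
force: [-0.2, 1.6, -0.2]
gripper_width: 0.0503
finger_force: 29.6
```

Call:
servo_tool:
  motion: "0 0 0 -2.5 0 0 0; 0 0 0 0 0 0 0; 76 0 0 0 0 0 0; 76 0 0 0 0 0 0; 76 0 0 0 0 0 0"

```text
time: 4.7
tcp_pos: [0.4351, 0.0886, 0.2028]
orientation: [3.141, 0.0, 1.531]
force: [-0.8, 1.2, -0.5]
gripper_width: 0.0694
finger_force: 0.0
```

Call:
servo_tool:
  motion: "76 0 0 0 0 0 0; 76 0 0 25 0 0 0; 76 0 0 45 0 0 0; 100 0 -40 45 0 0 0; 100 0 -50 0 0 0 0"

```text
time: 5.2
tcp_pos: [0.4369, 0.0054, 0.3155]
orientation: [3.13, 0.002, 1.536]
force: [1.7, -0.8, 0.3]
gripper_width: 0.0842
finger_force: 0.0
```

Call:
servo_tool:
  motion: "100 0 -50 0 0 0 0.04; 100 0 -50 0 0 0 0; 100 0 -50 0 0 0 0; 100 0 -50 0 0 0 0; 100 0 -50 0 0 0 0"

```text
time: 5.7
tcp_pos: [0.4345, -0.2467, 0.31]
orientation: [3.141, 0.0, 1.57]
force: [1.0, 0.0, 0.3]
gripper_width: 0.0921
finger_force: 0.0
```

Call:
servo_tool:
  motion: "100 0 -50 0 0 0 0; 100 5 -50 0 0 0 0; 100 5 -20 0 0 0 0; 100 0 0 0 0 0 0"

```text
time: 6.1
tcp_pos: [0.4447, -0.3671, 0.3098]
orientation: [3.141, 0.001, 1.568]
force: [0.9, 0.6, 0.2]
gripper_width: 0.0917
finger_force: 0.0
```

Run:
```python
from h import *
d=snap('scene','s3'); s=manip.observe(); print(s['time'],s['tcp_pos'],s['orientation'],s['gripper_width'])
cv2.imwrite('pics/s3c.png',cv2.resize(cv2.imread('pics/s3.png')[130:270,140:340],None,fx=4,fy=4,interpolation=3))
```

```text
6.15 [ 0.44472626 -0.36520068  0.30949241] [-3.14129122e+00 -6.38456402e-04  1.56925505e+00] 0.09182308931921955
```

View pics/s3c.png

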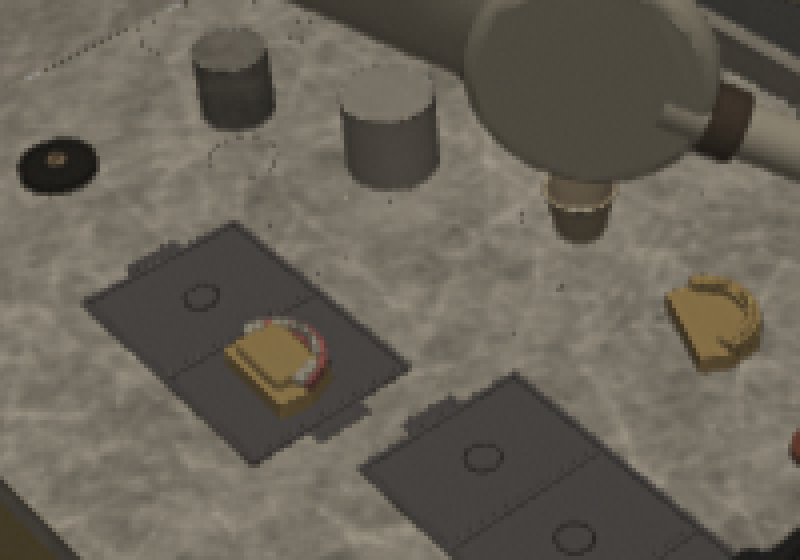

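Call:
servo_tool:
  motion: "100 1 -3 -45 0 0 0; 100 0 0 -45 0 0 0; 100 0 0 -19 0 0 0; 100 0 0 -5 0 0 0; 100 0 0 0 0 0 0"

```text
time: 6.65
tcp_pos: [0.446, -0.3662, 0.1957]
orientation: [-3.141, -0.001, 1.572]
force: [0.5, 0.1, -0.2]
gripper_width: 0.0916
finger_force: 0.0
```

Call:
servo_tool:
  motion: "0 0 -3 -1 0 0 0; 0 0 0 0 0 0 0; 0 0 0 0 0 0 0; 0 0 0 0 0 0 0; 0 0 0 0 0 0 0"

```text
time: 7.15
tcp_pos: [0.446, -0.3705, 0.1952]
orientation: [3.141, 0.0, 1.571]
force: [-0.7, 0.2, -0.6]
gripper_width: 0.0537
finger_force: 0.0
```

Call:
servo_tool:
  motion: "0 0 0 0 0 0 0; 0 0 0 25 0 0 0; 0 0 0 45 0 0 0; 0 0 40 30 0 0 0; 0 0 50 0 0 0 0"

```text
time: 7.65
tcp_pos: [0.4472, -0.2821, 0.3003]
orientation: [3.134, 0.008, 1.568]
force: [1.2, -0.0, -0.0]
gripper_width: 0.0505
finger_force: 30.0
```

Call:
servo_tool:
  motion: "0 -1 50 0 0 0 0; 0 -1 50 0 0 0 0; 0 -1 50 0 0 0 0; 0 -1 50 0 0 0 0; 0 -1 50 0 0 0 0"

```text
time: 8.15
tcp_pos: [0.4403, -0.0286, 0.2949]
orientation: [3.141, 0.0, 1.57]
force: [0.1, -0.3, 0.1]
gripper_width: 0.0505
finger_force: 30.0
```

Call:
servo_tool:
  motion: "0 -1 50 0 0 0 0; 0 -1 50 0 0 0 -0.03; 0 0 50 0 0 0 0; 0 0 50 0 0 0 0; 0 0 0 0 0 0 0"

```text
time: 8.65
tcp_pos: [0.4378, 0.1744, 0.2949]
orientation: [-3.142, -0.002, 1.548]
force: [-0.9, -0.6, -0.4]
gripper_width: 0.0509
finger_force: 30.0
```

Call:
servo_tool:
  motion: "0 0 0 -30 0 0 0; 0 0 0 -30 0 0 0; 0 0 0 0 0 0 0"

```text
time: 8.95
tcp_pos: [0.4367, 0.1689, 0.2312]
orientation: [-3.133, 0.001, 1.541]
force: [-0.4, -0.6, -1.3]
gripper_width: 0.0506
finger_force: 30.0
```

Call:
servo_tool:
  motion: "0 2 17 -18 0 0 0; 0 0 0 -8 0 0 0; 0 0 0 0 0 0 0; 0 0 0 0 0 0 0"

```text
time: 9.35
tcp_pos: [0.4413, 0.186, 0.2097]
orientation: [3.141, 0.0, 1.54]
force: [-0.3, -0.7, -0.7]
gripper_width: 0.0504
finger_force: 30.0
```

Call:
servo_tool:
  motion: "0 -1 0 -8 0 0 0; 0 0 0 -3 0 0 0; 0 0 0 0 0 0 0; 0 0 0 0 0 0 0"

```text
time: 9.75
tcp_pos: [0.44, 0.1863, 0.1981]
orientation: [-3.142, 0.0, 1.541]
force: [-1.2, -2.1, 3.0]
gripper_width: 0.0503
finger_force: 30.0
```

Call:
servo_tool:
  motion: "76 0 0 0 0 0 0; 76 0 0 0 0 0 0; 76 0 0 0 0 0 0; 76 0 0 30 0 0 0; 76 0 0 45 0 0 0"

```text
time: 10.25
tcp_pos: [0.4384, 0.1863, 0.271]
orientation: [-3.135, 0.001, 1.541]
force: [0.2, 0.1, 0.4]
gripper_width: 0.07
finger_force: 0.0
```

Call:
servo_tool:
  motion: "100 0 0 40 0 0 0; 100 35 35 0 0 0 0; 100 35 35 0 0 0 0; 100 35 35 0 0 0 0; 100 35 35 0 0 0 0"

```text
time: 10.75
tcp_pos: [0.5809, 0.328, 0.3127]
orientation: [3.141, -0.0, 1.541]
force: [0.3, 0.0, 1.5]
gripper_width: 0.0916
finger_force: 0.0
```

Call:
servo_tool:
  motion: "100 0 8 0 0 0 0; 100 0 0 0 0 0 0; 100 0 0 0 0 0 0"

```text
time: 11.05
tcp_pos: [0.5792, 0.334, 0.3127]
orientation: [-3.141, 0.001, 1.541]
force: [-0.5, -0.5, -1.1]
gripper_width: 0.092
finger_force: 0.0
```

Run:
```python
from h import *
d=snap('wrist','w4'); s=manip.observe(); print(s['time'],s['tcp_pos'],s['orientation'],s['gripper_width'])
```

```text
11.1 [0.57915254 0.33369981 0.31310422] [-3.14123925e+00  4.24989448e-04  1.54046660e+00] 0.09171176899627531
```

View pics/w4.png

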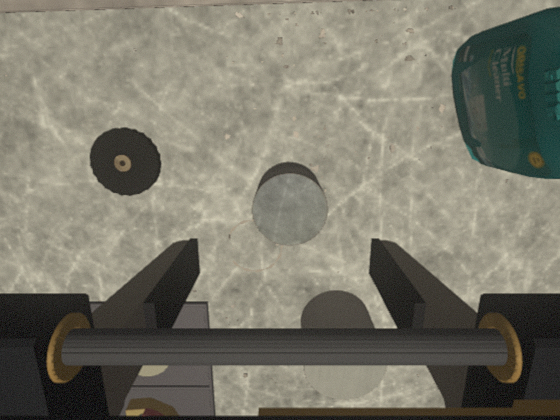

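Run:
```python
from h import *
d=dict(np.load('pics/w4.npz')); print(ray(d,290,209,.055))
```

```text
[0.5841 0.3411]
```

Call:
servo_tool:
  motion: "100 3 6 -40 0 0 0; 100 0 0 -40 0 0 0; 100 0 0 -22 0 0 0; 100 0 0 0 0 0 0; 0 0 0 0 0 0 0"

```text
time: 11.6
tcp_pos: [0.5829, 0.3399, 0.2121]
orientation: [3.141, -0.0, 1.54]
force: [0.5, 0.2, 0.3]
gripper_width: 0.086
finger_force: 0.0
```

Call:
servo_tool:
  motion: "0 0 0 0 0 0 0; 0 0 0 0 0 0 0; 0 0 0 0 0 0 0; 0 0 0 0 0 0 0; 0 0 0 0 0 0 0"

```text
time: 12.1
tcp_pos: [0.5832, 0.3407, 0.2118]
orientation: [3.141, -0.0, 1.541]
force: [-0.3, -0.5, 4.1]
gripper_width: 0.0544
finger_force: 30.0
```

Call:
servo_tool:
  motion: "0 0 0 25 0 0 0; 0 0 0 45 0 0 0; 0 -10 0 45 0 0 0; 0 -15 -30 0 0 0 0; 0 -15 -45 0 0 0 0"

```text
time: 12.6
tcp_pos: [0.5427, 0.2663, 0.3279]
orientation: [3.137, -0.002, 1.544]
force: [0.8, -1.4, -1.6]
gripper_width: 0.0542
finger_force: 30.0
```

Call:
servo_tool:
  motion: "0 -15 -45 0 0 0 0; 0 -15 -45 0 0 0 0; 0 -15 -45 0 0 0 0; 0 -13 -45 0 0 0 0; 0 -10 -45 0 0 0 0"

```text
time: 13.1
tcp_pos: [0.4737, 0.0392, 0.3255]
orientation: [-3.141, 0.0, 1.541]
force: [0.6, -1.0, -1.3]
gripper_width: 0.0547
finger_force: 30.0
```

Call:
servo_tool:
  motion: "0 0 -45 0 0 0 0; 0 0 -45 0 0 0 0; 0 0 0 0 0 0 0; 0 0 0 -40 0 0 0; 0 0 0 0 0 0 0"

```text
time: 13.6
tcp_pos: [0.4727, -0.0486, 0.2815]
orientation: [-3.133, -0.003, 1.54]
force: [-0.7, 0.2, -1.8]
gripper_width: 0.0548
finger_force: 30.0
```

Call:
servo_tool:
  motion: "0 2 -2 -40 0 0 0; 0 0 0 -16 0 0 0; 0 0 0 -5 0 0 0; 0 0 0 0 0 0 0; 0 0 0 0 0 0 0"

```text
time: 14.1
tcp_pos: [0.4777, -0.0513, 0.2263]
orientation: [3.139, 0.001, 1.541]
force: [-0.7, 0.1, -1.7]
gripper_width: 0.0547
finger_force: 30.0
```

Call:
servo_tool:
  motion: "0 -3 0 -7 0 0 0; 0 0 0 -3 0 0 0; 0 0 0 0 0 0 0; 0 0 0 0 0 0 0"

```text
time: 14.5
tcp_pos: [0.4739, -0.0515, 0.2149]
orientation: [-3.142, -0.0, 1.541]
force: [0.6, -1.0, -1.2]
gripper_width: 0.0546
finger_force: 30.0
```

Call:
servo_tool:
  motion: "0 0 0 -1.5 0 0 0; 0 0 0 0 0 0 0; 80 0 0 0 0 0 0; 80 0 0 0 0 0 0; 80 0 0 0 0 0 0"

```text
time: 15.0
tcp_pos: [0.4739, -0.0515, 0.2133]
orientation: [3.142, 0.0, 1.541]
force: [0.6, -1.0, -0.1]
gripper_width: 0.0735
finger_force: 0.0
```

Call:
servo_tool:
  motion: "80 0 0 40 0 0 0; 80 0 0 45 0 0 0; 100 0 0 30 0 0 0; 100 45 5 0 0 0 0; 100 45 5 0 0 0 0"

```text
time: 15.5
tcp_pos: [0.565, -0.0415, 0.3308]
orientation: [3.137, 0.001, 1.54]
force: [-0.1, -0.8, -0.1]
gripper_width: 0.0917
finger_force: 0.0
```

Call:
servo_tool:
  motion: "100 45 0 0 0 0 -0.14; 100 25 10 0 0 0 -0.14; 100 15 15 0 0 0 -0.14; 100 15 20 0 0 0 -0.14; 100 0 20 0 0 0 -0.14"

```text
time: 16.0
tcp_pos: [0.6651, 0.024, 0.3277]
orientation: [3.141, -0.0, 0.835]
force: [-0.1, 0.2, 0.4]
gripper_width: 0.0919
finger_force: 0.0
```

Call:
servo_tool:
  motion: "100 0 20 0 0 0 -0.1; 100 0 10 0 0 0 0; 100 0 0 0 0 0 0; 100 0 0 0 0 0 0"

```text
time: 16.4
tcp_pos: [0.6639, 0.0531, 0.3282]
orientation: [3.141, 0.0, 0.742]
force: [0.3, -0.5, 0.6]
gripper_width: 0.0922
finger_force: 0.0
```

Run:
```python
from h import *
d=snap('scene','s5');s=manip.observe(); print(s['time'],s['tcp_pos'],s['orientation'],s['gripper_width'])
cv2.imwrite('pics/s5c.png',cv2.resize(cv2.imread('pics/s5.png')[130:270,140:340],None,fx=4,fy=4,interpolation=3))
```

```text
16.45 [0.663909   0.05271697 0.32826037] [3.14138117e+00 3.04277707e-04 7.41428556e-01] 0.0919249269102093
```

View pics/s5c.png

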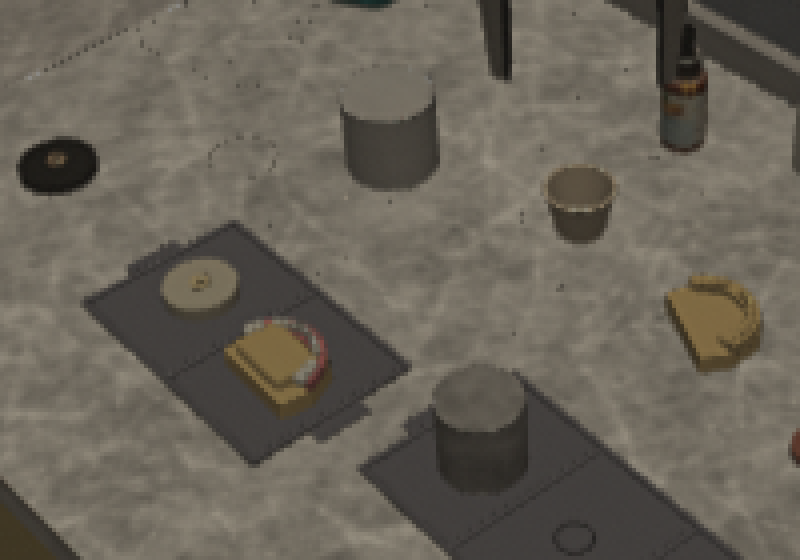

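Call:
servo_tool:
  motion: "100 2 7 -40 0 0 0; 100 0 0 -45 0 0 0; 100 0 0 -28 0 0 0; 100 0 0 -6 0 0 0; 100 0 0 0 0 0 0"

```text
time: 16.95
tcp_pos: [0.6657, 0.0598, 0.2087]
orientation: [-3.14, 0.001, 0.74]
force: [0.3, -0.6, -0.6]
gripper_width: 0.092
finger_force: 0.0
```

Call:
servo_tool:
  motion: "0 0 0 0 0 0 0; 0 0 0 0 0 0 0; 0 0 0 0 0 0 0; 0 0 0 0 0 0 0; 0 0 0 0 0 0 0"

```text
time: 17.45
tcp_pos: [0.6661, 0.0606, 0.2099]
orientation: [3.141, -0.001, 0.741]
force: [-0.2, -1.1, -1.1]
gripper_width: 0.054
finger_force: 0.0
```

Call:
servo_tool:
  motion: "0 0 0 0 0 0 0; 0 0 0 0 0 0 0"

```text
time: 17.65
tcp_pos: [0.6661, 0.0605, 0.2097]
orientation: [3.141, -0.0, 0.741]
force: [0.9, -1.2, 1.7]
gripper_width: 0.0483
finger_force: 30.0
```

Call:
servo_tool:
  motion: "0 0 0 25 0 0 0; 0 0 0 45 0 0 0; 0 0 -10 40 0 0 0.1; 0 -25 -30 0 0 0 0.14; 0 -25 -30 0 0 0 0.14"

```text
time: 18.15
tcp_pos: [0.6159, -0.0098, 0.3212]
orientation: [3.138, -0.001, 1.128]
force: [-0.7, -0.4, -0.5]
gripper_width: 0.0485
finger_force: 30.0
```

Call:
servo_tool:
  motion: "0 -25 -30 0 0 0 0.14; 0 -25 -30 0 0 0 0.14; 0 -25 -30 0 0 0 0.14; 0 -30 -20 0 0 0 0; 0 -30 -16 0 0 0 0"

```text
time: 18.65
tcp_pos: [0.4795, -0.1364, 0.319]
orientation: [-3.141, -0.0, 1.54]
force: [-0.3, -0.3, -1.4]
gripper_width: 0.0482
finger_force: 30.0
```

Call:
servo_tool:
  motion: "0 -10 0 0 0 0 0; 0 0 0 0 0 0 0; 0 0 0 0 0 0 0"

```text
time: 18.95
tcp_pos: [0.4715, -0.1351, 0.3195]
orientation: [3.141, -0.0, 1.541]
force: [-0.7, 1.1, -0.8]
gripper_width: 0.0485
finger_force: 30.0
```

Target z ≈ 0.2125 (down 107).

Call:
servo_tool:
  motion: "0 0 0 -40 0 0 0; 0 0 0 -40 0 0 0; 0 0 0 -18 0 0 0; 0 0 0 -4 0 0 0; 0 0 0 0 0 0 0"

```text
time: 19.45
tcp_pos: [0.4716, -0.135, 0.2172]
orientation: [-3.141, -0.0, 1.542]
force: [0.7, -0.1, -0.7]
gripper_width: 0.0484
finger_force: 30.0
```

Call:
servo_tool:
  motion: "0 0 0 -4.5 0 0 0; 0 0 0 0 0 0 0; 0 0 0 0 0 0 0; 0 0 0 0 0 0 0"

```text
time: 19.85
tcp_pos: [0.4712, -0.1356, 0.2135]
orientation: [3.14, 0.001, 1.541]
force: [0.0, -0.3, -1.1]
gripper_width: 0.0481
finger_force: 30.0
```

Call:
servo_tool:
  motion: "0 0 0 -1 0 0 0; 0 0 0 0 0 0 0; 76 0 0 0 0 0 0; 76 0 0 0 0 0 0; 76 0 0 0 0 0 0"

```text
time: 20.35
tcp_pos: [0.4708, -0.1354, 0.2116]
orientation: [-3.141, -0.0, 1.541]
force: [-0.7, -0.3, 0.3]
gripper_width: 0.0693
finger_force: 0.0
```

Call:
servo_tool:
  motion: "76 0 0 40 0 0 0; 76 0 0 40 0 0 0; 100 45 -15 0 0 0 0; 100 45 -15 0 0 0 0; 100 45 -20 0 0 0 0"

```text
time: 20.85
tcp_pos: [0.6073, -0.1854, 0.2926]
orientation: [3.14, 0.0, 1.541]
force: [-0.1, -0.6, 0.4]
gripper_width: 0.0912
finger_force: 0.0
```

Call:
servo_tool:
  motion: "100 18 -20 0 0 0 0; 100 0 -20 0 0 0 0; 100 0 0 0 0 0 0; 100 0 0 0 0 0 0"

```text
time: 21.25
tcp_pos: [0.6229, -0.2255, 0.2914]
orientation: [-3.14, -0.001, 1.54]
force: [-0.3, 0.8, -0.6]
gripper_width: 0.0915
finger_force: 0.0
```

Run:
```python
from h import *
d=snap('wrist','w6');s=manip.observe(); print(s['time'],s['tcp_pos'],s['orientation'],s['gripper_width'])
```

```text
21.3 [ 0.62290269 -0.22496605  0.29151075] [-3.14029912e+00 -1.08472639e-03  1.54028905e+00] 0.09182135926260335
```

View pics/w6.png

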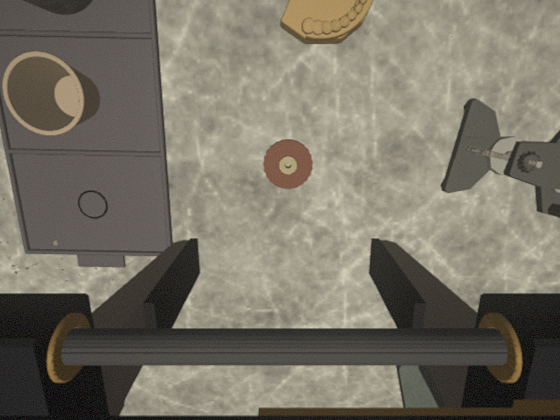

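Run:
```python
from h import *
d=dict(np.load('pics/w6.npz')); print(ray(d,288,164,.009),ray(d,92,204,.003))
W=world(d);m=(d['depth']>0)&(W[...,2]>.05)&(W[...,2]<.22)&(W[...,0]>.66)&(W[...,1]>-.25)&(W[...,1]<-.12);m[230:]=0
print(W[m][:,0].min(),W[m].min(0),W[m].max(0))
```

```text
[ 0.6273 -0.1892] [ 0.4675 -0.2177]
0.7507849010172203 [ 0.7507849  -0.20019409  0.05000015] [ 0.78636305 -0.16981516  0.09368494]
```

Call:
servo_tool:
  motion: "100 3 17 -30 0 0 0; 100 0 17 -35 0 0 0; 100 0 0 -22 0 0 0; 100 0 0 -6 0 0 0; 100 0 0 0 0 0 0"

```text
time: 21.8
tcp_pos: [0.6262, -0.1908, 0.1984]
orientation: [-3.14, -0.001, 1.541]
force: [-0.4, -0.8, -0.3]
gripper_width: 0.092
finger_force: 0.0
```

Call:
servo_tool:
  motion: "100 0 0 0 0 0 0"

```text
time: 21.9
tcp_pos: [0.6274, -0.1918, 0.2007]
orientation: [3.139, 0.001, 1.541]
force: [0.8, -0.0, -0.1]
gripper_width: 0.0919
finger_force: 0.0
```

Call:
servo_tool:
  motion: "100 0 1 -6 0 0 0; 100 0 0 0 0 0 0; 100 0 0 0 0 0 0"

```text
time: 22.2
tcp_pos: [0.627, -0.1906, 0.1932]
orientation: [3.141, 0.0, 1.541]
force: [-0.6, -0.1, 0.5]
gripper_width: 0.0919
finger_force: 0.0
```

Call:
servo_tool:
  motion: "0 0 0 0 0 0 0; 0 0 0 0 0 0 0; 0 0 0 0 0 0 0; 0 0 0 0 0 0 0; 0 0 0 0 0 0 0"

```text
time: 22.7
tcp_pos: [0.6269, -0.1905, 0.1928]
orientation: [3.142, -0.0, 1.541]
force: [0.7, 0.3, 0.4]
gripper_width: 0.054
finger_force: 0.0
```

Call:
servo_tool:
  motion: "0 0 0 0 0 0 0; 0 0 0 0 0 0 0; 0 0 0 0 0 0 0"

```text
time: 23.0
tcp_pos: [0.6269, -0.1905, 0.1928]
orientation: [-3.142, -0.0, 1.541]
force: [-0.0, -0.4, 0.4]
gripper_width: 0.0376
finger_force: 30.0
```

Call:
servo_tool:
  motion: "0 0 0 25 0 0 0; 0 0 0 40 0 0 0; 0 -40 -8 15 0 0 0; 0 -40 -10 0 0 0 0; 0 -40 -10 0 0 0 0"

```text
time: 23.5
tcp_pos: [0.5058, -0.2186, 0.2737]
orientation: [3.14, 0.001, 1.542]
force: [-0.4, -1.4, -0.7]
gripper_width: 0.038
finger_force: 30.0
```

Call:
servo_tool:
  motion: "0 -40 0 0 0 0 0; 0 0 0 0 0 0 0; 0 0 0 -40 0 0 0; 0 0 0 -20 0 0 0; 0 0 0 0 0 0 0"

```text
time: 24.0
tcp_pos: [0.4661, -0.2176, 0.2101]
orientation: [-3.137, -0.004, 1.541]
force: [-0.0, 0.3, -0.8]
gripper_width: 0.038
finger_force: 30.0
```

Call:
servo_tool:
  motion: "0 0 0 0 0 0 0"

```text
time: 24.1
tcp_pos: [0.4675, -0.2186, 0.2133]
orientation: [3.141, 0.0, 1.541]
force: [1.1, -1.0, -0.6]
gripper_width: 0.0378
finger_force: 30.0
```

Target z ≈ 0.1955.

Call:
servo_tool:
  motion: "0 0 0 -10 0 0 0; 0 0 0 -6 0 0 0; 0 0 0 0 0 0 0; 0 0 0 0 0 0 0"

```text
time: 24.5
tcp_pos: [0.467, -0.2185, 0.1969]
orientation: [3.142, 0.0, 1.541]
force: [0.0, -1.3, -0.0]
gripper_width: 0.0374
finger_force: 30.0
```

Call:
servo_tool:
  motion: "0 0 0 -1 0 0 0; 0 0 0 0 0 0 0; 65 0 0 0 0 0 0; 65 0 0 0 0 0 0; 65 0 0 0 0 0 0"

```text
time: 25.0
tcp_pos: [0.467, -0.2185, 0.196]
orientation: [3.141, 0.0, 1.541]
force: [-0.8, 0.9, 1.0]
gripper_width: 0.0589
finger_force: 0.0
```

Call:
servo_tool:
  motion: "65 0 0 30 0 0 0; 65 0 0 45 0 0 0; 65 0 -20 45 0 0 0; 65 30 -40 30 0 0 0; 65 30 -40 30 0 0 0"

```text
time: 25.5
tcp_pos: [0.5188, -0.3078, 0.3698]
orientation: [3.14, 0.002, 1.541]
force: [0.2, -0.6, 0.2]
gripper_width: 0.06
finger_force: 0.0
```

Call:
servo_tool:
  motion: "65 30 -40 20 0 0 0; 65 30 -40 0 0 0 0; 65 0 0 0 0 0 0; 65 0 0 0 0 0 0"

```text
time: 25.9
tcp_pos: [0.5762, -0.3847, 0.3839]
orientation: [-3.139, -0.002, 1.54]
force: [-0.2, -0.3, -0.2]
gripper_width: 0.0597
finger_force: 0.0
```

Run:
```python
from h import *
d=snap('scene','s7');s=manip.observe(); print(s['time'],s['tcp_pos'],s['gripper_width'])
cv2.imwrite('pics/s7c.png',cv2.resize(cv2.imread('pics/s7.png')[130:330,140:400],None,fx=3,fy=3,interpolation=3))
W=world(d);m=d['depth']>0;P=W[m];C=d['image'][m].astype(int)
t2=np.array([.437,.138]);t3=np.array([.471,-.1355])
def fit(n,c,zlo,zhi,R,t,a):
    Q=P[(np.linalg.norm(P[:,:2]-c,axis=1)<R)&(P[:,2]>zlo)&(P[:,2]<zhi)]
    x,r=cv2.minEnclosingCircle(Q[:,:2].astype(np.float32)); rc=cv2.minAreaRect(Q[:,:2].astype(np.float32))
    for p in (x,rc[0]): 
        e=np.array(p)-t; print(n,len(Q),np.round(p,4),'tray',np.round([e[0]*np.cos(a)+e[1]*np.sin(a),-e[0]*np.sin(a)+e[1]*np.cos(a)],4))
    print(rc[1],'top',np.percentile(Q[:,2],95))
fit('felt',[.439,.186],.011,.025,.04,t2,-.035);fit('dent',[.4355,.09],.013,.04,.048,t2,-.035)
fit('ring',[.475,-.051],.05,.068,.045,t3,-.047);fit('cru',[.471,-.1355],.038,.05,.04,t3,-.047);fit('gd',[.467,-.2185],.009,.02,.035,t3,-.047)
```

```text
25.95 [ 0.57595415 -0.38379563  0.38495163] 0.05996478545253833
felt 199 [0.4371 0.1852] tray [-0.0015  0.0472]
felt 199 [0.4384 0.1851] tray [-0.0003  0.0471]
(0.05041489377617836, 0.047839827835559845) top 0.017331147586787898
dent 390 [0.4231 0.0893] tray [-0.0122 -0.0491]
dent 390 [0.4333 0.0893] tray [-0.002  -0.0488]
(0.07234790176153183, 0.049369581043720245) top 0.028688177841348386
ring 361 [ 0.4737 -0.0555] tray [-0.001   0.0801]
ring 361 [ 0.4728 -0.0542] tray [-0.002   0.0813]
(0.05495861545205116, 0.05476783588528633) top 0.059909112236225526
cru 117 [ 0.471  -0.1367] tray [ 0.     -0.0012]
cru 117 [ 0.4719 -0.1362] tray [ 0.0009 -0.0007]
(0.051682621240615845, 0.04768676683306694) top 0.04436753778493143
gd 176 [ 0.4665 -0.2203] tray [-0.0005 -0.0849]
gd 176 [ 0.4656 -0.2199] tray [-0.0015 -0.0846]
(0.03849145025014877, 0.03542845696210861) top 0.013830447877095087
```

View pics/s7c.png

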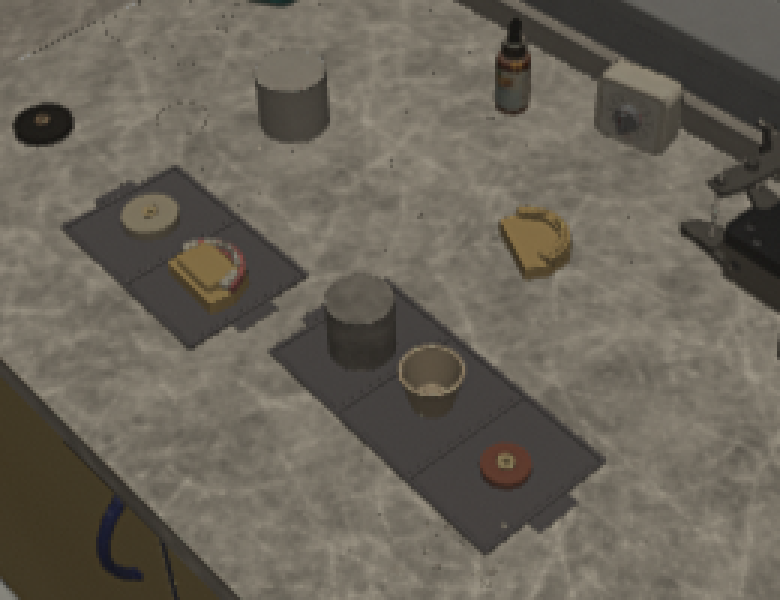

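```bash
python3 -c "from plant import manip; print(manip.hand_in())"
```

```text
the job is handed in; nothing more can be done
None
```

I placed all five parts flat in their pockets, within about 4 mm of the middles by the last camera check, left the larger ring, brush wheel and bare cast untouched, and handed the job in at about 26 s; no verdict was returned.

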